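# Slide the battery box home in its charging dock and start the charge

## Task

Push the tall battery box low down near its base so that it slides along the bench, without tipping, into the charging dock between the guide rails until it stands square and flat against the back stop. Then press the start button on the dock's console fully down with a fingertip and let it go. Do not lift the box or touch its carry handle, and leave the meters and the gas can where they are.

Things in the scene. Friction and masses are not known exactly. Their poses are not given: they have to be found in the camera images.
- battery_box: Heavy grey upright box, 80 mm deep (x), 130 wide (y), 170 high, about 1.5 kg, loose on the bench, a black carry handle on top (to 198 mm high). Origin: centre of underside, z up. Its -x face (two steel latches, paper label) looks roughly to the robot: push on it. Its +x face goes to the back stop. Slides when pushed below about 45 mm high; pushed much higher it tips over.
- push_face (a point): Centre of the lower edge of the box's -x face, at bench height (40 mm from the box's origin along its -x); axes as the box.
- dock: Charging dock fixed to the bench, open towards its -x; the bench is its floor. Origin: on the bench, where the centre of the box's underside is when the box is fully home with equal axes; z up. Steel back stop, 60 mm high, face at x = +40 mm; 110 mm high grey charger housing behind it (to x = +130). A 45 mm high console stands at y = -120 to -200, x = -45 to +85.
- dock_mouth (a point): Point on the bench midway between the tips of the dock's guide rails (50 mm in front of the dock's origin); axes as the dock. Two steel rails, 22 mm high, 10 thick: inner faces at dock y = +72 and -72 mm from dock x = -10 to +50 mm, flared outwards to about y = +95 and -95 at x = -50.
- start_button_top (a point): Centre of the top of the round grey start button (30 mm across) on the dock's console, facing up, in dock coordinates at x = -15, y = -160 mm. It is pressed straight down.
- start_button (a joint): Travel of the start button, m: 0 released, 0.006 fully down; spring, about 5 N at full travel; it comes back by itself.
- carry_handle: The black carry handle on top of the battery box (fixed to it); not to be touched by the fingers. Origin: centre of the box's top, 170 mm above its underside.
- multimeter: Yellow multimeter lying on the bench, 150 x 75 x 40 mm, in front of the console; bystander. Origin: centre of its underside.
- detector: Yellow gas detector lying on the bench, 90 x 60 x 35 mm, on the dock's +y side; bystander. Origin: centre of its underside.
- gas_can: Aluminium gas can standing upright, 60 mm across, 150 mm high, on the dock's +y side; bystander. Origin: centre of its underside.
Mind the look-alikes: they are no part of the job. Several things have the shape of the battery_box; the one meant has the colours described above.

How it is judged:
By the outcome, as a careful person would: the job done as asked, in the order asked, and still so for the second after the job is handed in, with the robot touching nothing.
It also fails if it takes over 64 s, if anything falls off the work surface, if the arm or the gripper's body presses on something with over 40 N, if the wrist force passes 120 N, or if a joint passes its speed limit or range.

## Robot

A 7-joint arm with a two-finger parallel gripper is mounted at the origin on the work surface. World frame = base frame: x ahead of the robot, y to its left, z up, the work surface at z = 0. Lengths are in m, angles in rad, forces in N, time in s.
With the tool pointing down it reaches from about 0.4 to 0.85 m from the base axis. Payload 10.4 kg.
Tool frame: the origin (TCP) lies midway between the tips of the shut fingers; the grasp point (between the pads) lies 19 mm behind it; z points along the fingers, y is the line along which they close (so a half turn about z gives the same grasp; the last joint's range is limited). The gripper opens to 87 mm and grips with 3 to 60 N. Pads are 19 mm wide; open, the fingers measure 117 mm over their backs; the gripper's body (75 mm by 190 mm) begins 51 mm behind the grasp point.
Start: joints at [1.242, 0.332, -0.065, 1.46, 0.022, 1.35, -0.088], TCP at [0.188, -0.596, 0.223] pointing down, gripper open.
Joint ranges: [-2.6, 2.6], [-0.5, 2.12], [-1.47, 1.34], [0.16, 2.42], [-1.27, 4.41], [0.06, 2.06], [-2.6, 2.6]. Speed limits (rad/s): [2.22, 2.22, 2.79, 2.79, 3.14, 3.14, 3.14].

## Interface

Orientations are given as a unit quaternion [x, y, z, w].
In Python, from bench import sensors, eyes, order gives the robot as it stands.
- The arm moves only by the tool arm_command, never from a script. Its argument "steps" is a list of rows, each an object with "rot": the turn, a rotation vector about the world's x, y, z in degrees, a list of three; "slide": the shift along the world's x, y, z in m, a list of three; "grip": the opening, from 0 (shut) to 1 (fully open). A call has exactly 8 rows; each row shifts and turns the commanded pose from where the row before left it; what a row does not reach is not made up. A row lasts 1/8 s, in which the tool goes at most 62.5 mm and 10.7 degrees, less where a joint would pass 70% of its speed; a pose out of reach is approached as far as the arm can. A call with a gripper value outside its range is refused whole. The fingers move at their own pace and stop on an object; "newtons" is the grip in N (left out, the last holds). Time passes only in rows, so rows that do not move let the fingers close, or fill a call up. It gives the time, the measured TCP pose, the force, the opening and the grip force at its end, in the units of the state.
- sensors.read_state(): the state, without advancing time (a new reading comes with each control period).
- eyes.camera(name): name is "scene" or "top"; returns a dict with "pixels" (400x640x3 uint8, red, green, blue), "intrinsics" (3x3 intrinsics, pixels), "pose" (4x4, takes a point from camera to world coordinates). Camera axes: x right, y down, z forward; pixel columns grow to the right and rows downward; lengths in m; the calibration is good to about 2 mm. A picture is of the moment at which its call begins. There is no depth.
- order.close_job(): hands the job in; it is judged then, once.
Trained networks look in a picture, given as the dict that the camera call returned (one of the last four; its "shot" number tells which), for a name from the list of things; names that differ only in an ending like _2 or _b are one class to them, and where a whole thing is asked for, a point or a joint stands for the part that bears it (a point fixed in the world has none). Each returns a list of dicts, best first, with "conf" (0 to 1); they miss things now and then, are a little off and sometimes report something else, mostly with a low value. They report only what shows in the picture. A call takes as long as a camera call. They do not tell look-alikes from the thing itself.
- eyes.look_for(name, picture): "bbox" ([left, top, right, bottom] in pixels, round what is visible of it).
The state is a dict: "time": time; "joint_positions": joint angles; "joint_vel": joint speeds; "joint_torque": joint torques, N m; "ee_pos": TCP position; "eef_rot": TCP orientation; "ft_force": force on the tool from outside, world axes, zero at the start; "torque": the same for the moment, N m; "width": finger opening in m; "grip_force": force on a finger pad.
Only numpy, scipy, OpenCV 4.12 (cv2) and the standard library are available. Lean on these libraries where they do the work, as an engineer would, in place of code of your own. Each camera call takes 0.05 s, during which the arm holds its last target. There are 200 camera calls.

## Working session

There is one attempt and no reset: what is moved stays moved. The work goes in short steps, Python scripts to look and compute and a tool call to move; the robot and the scene stay as the last step left them, time stands still between calls to the robot, and variables do not carry over. Pictures are saved under pics/ and viewed, at most 10 in all, crops included, and the job is handed in when it is done.

Besides the shell and the picture viewer there is one more tool, called after "Emit:" in YAML: its name, and indented under it one key for each argument. arm_command: Moves the arm, as the interface text tells. Its arguments: {"type":"object","properties":{"steps":{"type":"array","items":{"type":"object","properties":{"rot":{"type":"array","items":{"type":"number"}},"slide":{"type":"array","items":{"type":"number"}},"grip":{"type":"number"}}}},"newtons":{"type":"number"}},"required":["steps"]}

```bash
mkdir -p pics
cat > h.py <<'E'
import numpy as np, cv2
from bench import sensors, eyes, order
def save(p,n): cv2.imwrite('pics/'+n,p['pixels'][:,:,::-1])
def ray(p,u,v,z):
    K=np.array(p['intrinsics']);T=np.array(p['pose'])
    d=T[:3,:3]@np.linalg.solve(K,[u,v,1]);o=T[:3,3]
    return o+d*(z-o[2])/d[2]
def proj(p,X):
    K=np.array(p['intrinsics']);T=np.array(p['pose'])
    c=T[:3,:3].T@(np.array(X)-T[:3,3]);c=K@c;return c[:2]/c[2]
E
python3 - <<'E'
from h import *
import json
s=sensors.read_state();print(s['time'],s['ee_pos'],s['eef_rot'],s['ft_force'])
for n in ['top','scene']:
    p=eyes.camera(n);save(p,n+'0.png');np.savez(n+'0',**{k:p[k] for k in('pixels','intrinsics','pose')})
    print(n,np.round(p['pose'],3).tolist(),np.round(p['intrinsics'],1).tolist())
    for k in ['battery_box','dock','start_button','multimeter','detector','gas_can']:
        print(k,[(np.round(d['bbox']).tolist(),round(d['conf'],2)) for d in eyes.look_for(k,p)][:4])
E
```

```text
0.0 [ 0.18801163 -0.59563249  0.22173562] [ 9.88329704e-01  1.52328161e-01 -1.57244059e-04 -7.09702674e-04] [-0.04932565 -0.21294957  0.04432114]
top [[-0.0, -0.989, 0.148, 0.382], [-1.0, -0.002, -0.015, 0.102], [0.015, -0.148, -0.989, 0.949], [0.0, 0.0, 0.0, 1.0]] [[423.9, 0.0, 316.3], [0.0, 423.9, 198.6], [0.0, 0.0, 1.0]]
battery_box [([293.0, 162.0, 372.0, 228.0], 0.85), ([188.0, 269.0, 280.0, 354.0], 0.66), ([91.0, 180.0, 195.0, 247.0], 0.61)]
dock [([265.0, 65.0, 406.0, 172.0], 0.76)]
start_button [([384.0, 130.0, 392.0, 139.0], 0.68)]
multimeter [([388.0, 147.0, 445.0, 220.0], 0.97)]
detector [([214.0, 189.0, 260.0, 236.0], 0.66)]
gas_can [([208.0, 103.0, 244.0, 149.0], 0.59)]
scene [[0.746, 0.629, -0.22, 0.692], [0.666, -0.708, 0.235, -0.117], [-0.008, -0.321, -0.947, 0.946], [0.0, 0.0, 0.0, 1.0]] [[385.3, 0.0, 317.3], [0.0, 385.3, 201.0], [0.0, 0.0, 1.0]]
battery_box [([279.0, 175.0, 347.0, 255.0], 0.6), ([307.0, 206.0, 439.0, 345.0], 0.17)]
dock []
start_button [([283.0, 176.0, 343.0, 254.0], 0.51)]
multimeter [([236.0, 272.0, 306.0, 323.0], 0.59), ([406.0, 173.0, 444.0, 215.0], 0.3)]
detector [([344.0, 145.0, 372.0, 184.0], 0.94)]
gas_can [([403.0, 172.0, 443.0, 217.0], 0.58), ([235.0, 269.0, 306.0, 321.0], 0.2)]
```

View pics/top0.png

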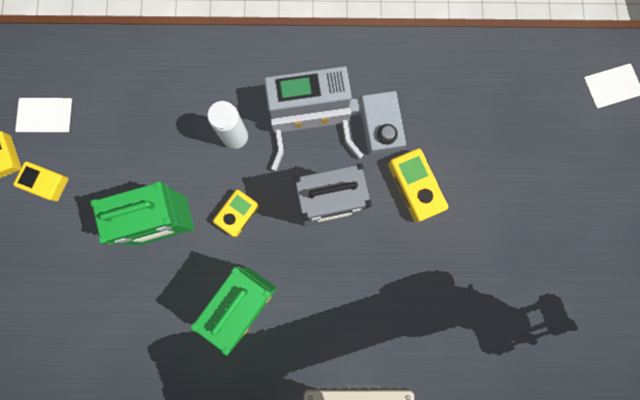

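View pics/scene0.png

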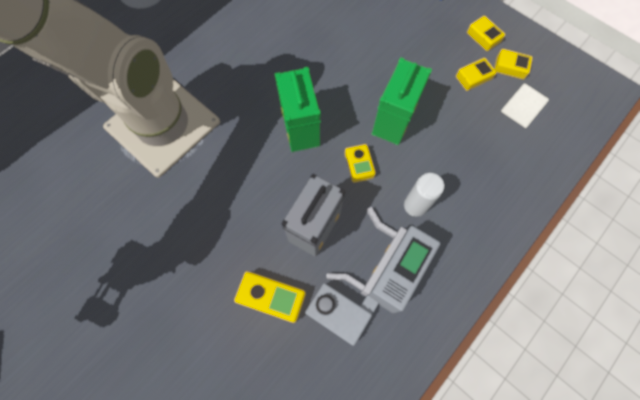

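Candidates shaped like battery_box in the top view: grey (333,194), green (140,213) and green (234,310). Only the grey one, with the black handle and latches, fits. The crop should confirm this and give exact edges.

Run:
```python
import cv2
a=cv2.imread('pics/top0.png')[55:240,205:455];cv2.imwrite('pics/c1.png',cv2.resize(a,None,fx=3.2,fy=3.2,interpolation=cv2.INTER_CUBIC))
a=cv2.imread('pics/scene0.png')[165:350,225:465];cv2.imwrite('pics/c2.png',cv2.resize(a,None,fx=3.2,fy=3.2,interpolation=cv2.INTER_CUBIC))
```

```text
(no output)
```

View pics/c1.png

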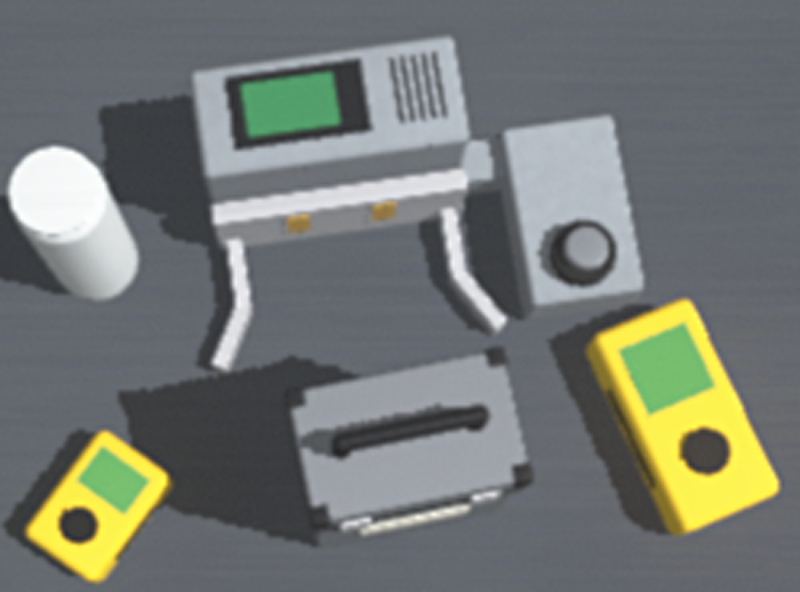

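View pics/c2.png

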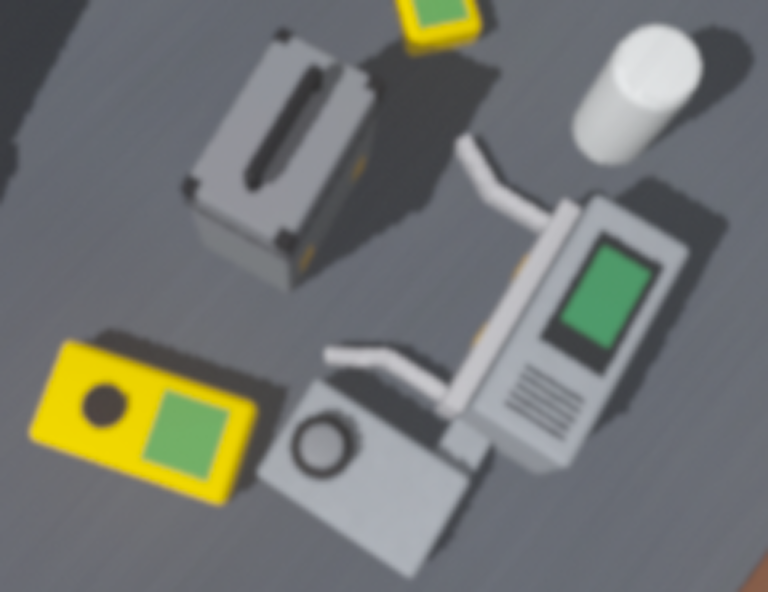

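```bash
cat > fit.py <<'E'
from h import *
from scipy.optimize import least_squares
P={n:dict(np.load(n+'0.npz')) for n in('top','scene')}
px={'top':lambda c:np.array([205+c[0]/3.2,55+c[1]/3.2]),'scene':lambda c:np.array([225+c[0]/3.2,165+c[1]/3.2])}
def W(q,X): c,s=np.cos(q[2]),np.sin(q[2]);return [q[0]+c*X[0]-s*X[1],q[1]+s*X[0]+c*X[1],X[2]]
def fit(obs,extra=False):
    def f(q):
        r=[]
        for n,c,X in obs:
            X=list(X)
            if X[2] is None:X[2]=q[3]
            r+=list(proj(P[n],W(q,X))-px[n](c))
        return np.array(r)
    s=least_squares(f,[.55,.05,.1,.06],loss='soft_l1');return s.x,f(s.x).reshape(-1,2)
a,b,h=.04,.065,.17
box=[('top',(288,393),(a,b,h)),('top',(506,350),(a,-b,h)),('top',(532,483),(-a,-b,h)),('top',(312,525),(-a,b,h)),
('scene',(283,33),(-a,b,h)),('scene',(378,90),(a,b,h)),('scene',(285,247),(a,-b,h)),('scene',(186,190),(-a,-b,h)),('scene',(290,290),(a,-b,0))]
dock=[]
for n,cs in {'top':[(502,133),(612,115),(643,288),(530,308)],'scene':[(470,478),(410,577),(258,472),(322,380)]}.items():
    for c,xy in zip(cs,[(.085,-.12),(.085,-.2),(-.045,-.2),(-.045,-.12)]): dock.append((n,c,(*xy,.045)))
dock+=[('top',(587,245),(-.015,-.16,None)),('scene',(322,447),(-.015,-.16,None)),
('top',(213,362),(-.05,.1,.022)),('top',(500,325),(-.05,-.1,.022)),('scene',(465,142),(-.05,.1,.022)),('scene',(328,353),(-.05,-.1,.022))]
if __name__=='__main__':
    for o in (box,dock):
        q,r=fit(o);print(np.round(q,4),np.degrees(q[2]));print(np.round(r,1).tolist())
    db=fit(box)[0];d=fit(dock)[0];c,s=np.cos(d[2]),np.sin(d[2]);e=db[:2]-d[:2]
    print('box in dock',c*e[0]+s*e[1],-s*e[0]+c*e[1],np.degrees(db[2]-d[2]))
    print('button',W(d,[-.015,-.16,d[3]]), 'face',W(db,[-a,0,0]))
    p=P['top'];print('mm corners',[ray(p,u,v,.04)[:2].round(3).tolist() for u,v in [px['top'](k) for k in((588,345),(690,298),(780,490),(680,533))]])
    print('det',[ray(p,*px['top'](k),.035)[:2].round(3).tolist() for k in((105,432),(172,480),(97,580),(28,530))])
E
python3 fit.py
```

```text
[0.5133 0.0588 0.2002 0.06  ] 11.472374476300788
[[-0.4, -1.1], [-0.8, -0.9], [0.3, -1.3], [0.4, -0.6], [-1.7, -1.9], [0.7, -2.4], [-0.9, -0.1], [-3.0, -1.2], [-1.3, 1.7]]
[0.6535 0.0938 0.1408 0.0665] 8.069286643448143
[[-0.6, -2.5], [0.1, -1.4], [0.3, 0.0], [-0.1, -1.4], [0.1, 0.3], [-0.1, 1.0], [-1.6, -0.4], [-2.0, -1.7], [-0.5, -0.2], [-0.6, -0.9], [0.8, -0.4], [-0.6, -0.7], [-0.3, -1.2], [-1.1, -0.3]]
box in dock -0.14366172636360697 -0.01497831379190289 3.4030878328526453
button [np.float64(0.6610697575202727), np.float64(-0.0667619171007131), np.float64(0.06653010710812313)] face [np.float64(0.47412430826837776), np.float64(0.05080778642164231), 0]
mm corners [[0.598, -0.072], [0.631, -0.144], [0.497, -0.2], [0.468, -0.131]]
det [[0.537, 0.259], [0.504, 0.213], [0.436, 0.262], [0.47, 0.309]]
```

Emit:
arm_command:
  steps:
    - {"slide":[0.0135,0.0395,0],"rot":[0,0,-6],"grip":1}
    - {"slide":[0.0135,0.0395,0],"grip":1}
    - {"slide":[0.0135,0.0395,0],"grip":1}
    - {"slide":[0.0135,0.0395,0],"grip":1}
    - {"slide":[0.0135,0.0395,0],"grip":1}
    - {"slide":[0.0135,0.0395,0],"grip":1}
    - {"slide":[0.0135,0.0395,0],"grip":1}
    - {"slide":[0.0135,0.0395,0],"grip":1}

```text
schema error: expected keys rot, slide, grip
```

Emit:
arm_command:
  steps:
    - {"slide":[0.0135,0.0395,0],"rot":[0.9,-4.4,0],"grip":1}
    - {"slide":[0.0135,0.0395,0],"rot":[0.9,-4.4,0],"grip":1}
    - {"slide":[0.0135,0.0395,0],"rot":[0.9,-4.4,0],"grip":1}
    - {"slide":[0.0135,0.0395,0],"rot":[0.9,-4.4,0],"grip":1}
    - {"slide":[0.0135,0.0395,0],"rot":[0.9,-4.4,0],"grip":1}
    - {"slide":[0.0135,0.0395,0],"rot":[0.9,-4.4,0],"grip":1}
    - {"slide":[0.0135,0.0395,0],"rot":[0.9,-4.4,0],"grip":1}
    - {"slide":[0.0135,0.0395,0],"rot":[0.9,-4.4,0],"grip":1}

```text
time: 1.7
ee_pos: [0.2965, -0.279, 0.2228]
eef_rot: [0.94, 0.145, 0.309, -0.015]
ft_force: [0.8, 0.7, -0.4]
width: 0.087
grip_force: 0.0
```

Emit:
arm_command:
  steps:
    - {"slide":[0.0135,0.0395,0],"rot":[3.4,0.7,-4.9],"grip":1}
    - {"slide":[0.0135,0.0395,0],"rot":[0,0,0],"grip":1}
    - {"slide":[0.0135,0.0395,0],"rot":[0,0,0],"grip":1}
    - {"slide":[0.0135,0.0395,0],"rot":[0,0,0],"grip":1}
    - {"slide":[0.0135,0.0395,0],"rot":[0,0,0],"grip":1}
    - {"slide":[0.0135,0.0395,0],"rot":[0,0,0],"grip":1}
    - {"slide":[0.0135,0.0395,0],"rot":[0,0,0],"grip":1}
    - {"slide":[0.0135,0.0395,0],"rot":[0,0,0],"grip":1}

```text
time: 2.7
ee_pos: [0.4356, -0.0083, 0.2033]
eef_rot: [0.947, 0.1, 0.3, -0.05]
ft_force: [-0.1, -0.3, 0.3]
width: 0.0867
grip_force: 0.0
```

```bash
cat >> h.py <<'E'
from scipy.spatial.transform import Rotation as Ro
def want(yaw,tilt):  # tool y along -(box y), z out/down
    h=np.array([np.cos(yaw),np.sin(yaw),0]);t=np.radians(tilt)
    z=np.sin(t)*h-np.array([0,0,np.cos(t)]);y=np.array([np.sin(yaw),-np.cos(yaw),0]);return Ro.from_matrix(np.c_[np.cross(y,z),y,z])
def err(yaw,tilt):
    s=sensors.read_state();return (want(yaw,tilt)*Ro.from_quat(s['eef_rot']).inv()).as_rotvec(degrees=True).round(2)
E
python3 -c "
from h import *
s=sensors.read_state();print(s['ee_pos'],np.round(s['joint_positions'],2),np.round(s['joint_vel'],2),err(.2,36))"
```

```text
[ 0.43561262 -0.00826154  0.2032811 ] [ 0.41 -0.5  -0.25  2.4  -0.57  0.72 -0.87] [-0.91  0.   -0.33 -0.02  0.47 -0.5  -1.39] [-1.87 -1.03 -1.24]
```

Emit:
arm_command:
  steps:
    - {"slide":[0,0,0],"rot":[0,0,0],"grip":1}
    - {"slide":[0,0,-0.02],"rot":[0,0,0],"grip":1}
    - {"slide":[0,0,-0.02],"rot":[0,0,0],"grip":1}
    - {"slide":[0,0,-0.02],"rot":[0,0,0],"grip":1}
    - {"slide":[0,0,-0.02],"rot":[0,0,0],"grip":1}
    - {"slide":[0,0,-0.02],"rot":[0,0,0],"grip":1}
    - {"slide":[0,0,0],"rot":[0,0,0],"grip":1}
    - {"slide":[0,0,0],"rot":[0,0,0],"grip":1}

```text
time: 3.7
ee_pos: [0.4538, -0.0149, 0.1328]
eef_rot: [0.95, 0.103, 0.289, -0.052]
ft_force: [0.0, 0.7, 0.0]
width: 0.0871
grip_force: 0.0
```

```bash
python3 -c "
from h import *
s=sensors.read_state();print(s['ee_pos'],np.round(s['joint_positions'],2),np.round(s['joint_vel'],2),err(.2,36))"
```

```text
[ 0.45378898 -0.01494515  0.13275979] [ 1.33 -0.5  -1.    2.42 -1.15  0.8  -0.31] [-0.04  0.    0.01 -0.   -0.    0.    0.  ] [-1.79 -2.3  -1.59]
```

Emit:
arm_command:
  steps:
    - {"slide":[-0.005,0,0],"rot":[-1.6,2.3,-0.8],"grip":1}
    - {"slide":[-0.005,0,0],"rot":[-1.6,2.3,-0.8],"grip":1}
    - {"slide":[-0.003,0.01,-0.01],"rot":[0,0,0],"grip":1}
    - {"slide":[0,0.01,-0.02],"rot":[0,0,0],"grip":1}
    - {"slide":[0,0.01,-0.02],"rot":[0,0,0],"grip":1}
    - {"slide":[0,0.01,-0.02],"rot":[0,0,0],"grip":1}
    - {"slide":[0,0.01,-0.01],"rot":[0,0,0],"grip":1}
    - {"slide":[0,0,0],"rot":[0,0,0],"grip":1}

```text
time: 4.7
ee_pos: [0.4568, 0.0358, 0.058]
eef_rot: [0.965, 0.097, 0.241, -0.027]
ft_force: [-0.5, -0.0, -0.4]
width: 0.0871
grip_force: 0.0
```

```bash
python3 -c "
from h import *
s=sensors.read_state();print(s['ee_pos'],np.round(s['joint_positions'],2),np.round(s['joint_vel'],2),err(.2,29))"
```

```text
[0.45675376 0.03584684 0.05798197] [ 1.46 -0.5  -1.39  2.42 -1.19  0.62 -0.46] [-0.01  0.    0.04  0.    0.03  0.01 -0.01] [-0.11 -1.03 -0.12]
```

Emit:
arm_command:
  steps:
    - {"slide":[0,0.004,-0.005],"rot":[0,0,0],"grip":1}
    - {"slide":[0,0.004,-0.005],"rot":[0,-1,0],"grip":1}
    - {"slide":[0,0.003,-0.005],"rot":[0,0,0],"grip":1}
    - {"slide":[0,0,-0.005],"rot":[0,0,0],"grip":1}
    - {"slide":[0,0,-0.006],"rot":[0,0,0],"grip":1}
    - {"slide":[0,0,-0.006],"rot":[0,0,0],"grip":1}
    - {"slide":[0,0,-0.006],"rot":[0,0,0],"grip":1}
    - {"slide":[0,0,0],"rot":[0,0,0],"grip":1}

```text
time: 5.7
ee_pos: [0.4659, 0.0454, 0.0271]
eef_rot: [0.966, 0.097, 0.24, -0.026]
ft_force: [0.2, 0.6, -0.6]
width: 0.0863
grip_force: 0.0
```

```bash
python3 -c "
from h import *
p=eyes.camera('scene');save(p,'s1.png')
s=sensors.read_state();print(s['ee_pos'],s['ft_force'],np.round(s['joint_positions'],2),err(.2,29))"
```

```text
[0.46596856 0.04544755 0.02733444] [0.49919154 0.13061846 0.02957123] [ 1.32  0.03 -1.45  2.42 -0.04  0.24 -1.46] [-0.01 -1.11 -0.  ]
```

View pics/s1.png

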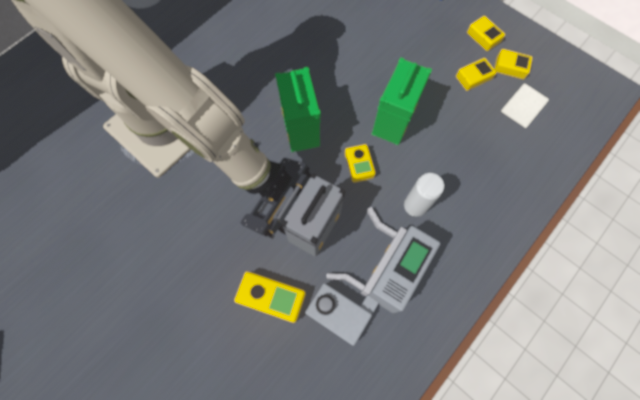

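Emit:
arm_command:
  steps:
    - {"slide":[0.0054,0.0019,-0.001],"rot":[0,0,-0.1],"grip":1}
    - {"slide":[0.0054,0.0019,-0.001],"rot":[0,0,-0.2],"grip":1}
    - {"slide":[0.0054,0.0019,-0.001],"rot":[0,0,-0.2],"grip":1}
    - {"slide":[0.0054,0.0019,-0.001],"rot":[0,0,-0.2],"grip":1}
    - {"slide":[0.0054,0.0019,-0.001],"rot":[0,0,-0.2],"grip":1}
    - {"slide":[0.0054,0.0019,0],"rot":[0,0,-0.2],"grip":1}
    - {"slide":[0.0054,0.0019,0],"rot":[0,0,-0.2],"grip":1}
    - {"slide":[0.0054,0.0019,0],"rot":[0,0,-0.2],"grip":1}

```text
time: 6.75
ee_pos: [0.5067, 0.0582, 0.0211]
eef_rot: [0.968, 0.083, 0.238, -0.02]
ft_force: [-16.5, -5.0, 9.9]
width: 0.0869
grip_force: 8.3
```

```bash
python3 -c "
from h import *
s=sensors.read_state();print(s['ee_pos'],s['ft_force'],np.round(s['joint_positions'],2),err(.2-np.radians(1.5),29))
p=eyes.camera('scene');save(p,'s2.png')
for n in ['top','scene']:
    p=eyes.camera(n);print([(np.round(d['bbox']).tolist(),round(d['conf'],2)) for d in eyes.look_for('battery_box',p)][:3])
"
```

```text
[0.50672479 0.05817582 0.02113911] [-16.45638454  -5.01441714   9.93952855] [ 0.78  0.16 -1.    2.33  0.56  0.27 -2.09] [ 0.24 -1.4   0.18]
[([191.0, 267.0, 279.0, 356.0], 0.95), ([290.0, 145.0, 367.0, 209.0], 0.82), ([93.0, 180.0, 194.0, 245.0], 0.63)]
[([299.0, 182.0, 366.0, 264.0], 0.7), ([276.0, 67.0, 324.0, 151.0], 0.7), ([372.0, 60.0, 432.0, 144.0], 0.62)]
```

Emit:
arm_command:
  steps:
    - {"slide":[0.0056,0.0022,0],"rot":[0,0,-0.2],"grip":1}
    - {"slide":[0.0056,0.0022,0],"rot":[0,0,-0.2],"grip":1}
    - {"slide":[0.0056,0.0022,0],"rot":[0,0,-0.2],"grip":1}
    - {"slide":[0.0056,0.0022,0],"rot":[0,0,-0.3],"grip":1}
    - {"slide":[0.0056,0.0022,0],"rot":[0,0,-0.3],"grip":1}
    - {"slide":[0.0056,0.0022,0],"rot":[0,0,-0.3],"grip":1}
    - {"slide":[0.0056,0.0022,0],"rot":[0,0,-0.3],"grip":1}
    - {"slide":[0,0,0],"rot":[0,0,0],"grip":1}

```text
time: 8.0
ee_pos: [0.5467, 0.0739, 0.0216]
eef_rot: [0.969, 0.068, 0.238, -0.017]
ft_force: [-5.6, -4.0, -0.1]
width: 0.0869
grip_force: 3.0
```

```bash
python3 -c "
from h import *
s=sensors.read_state();print(s['ee_pos'],s['ft_force'],np.round(s['joint_positions'],2),err(np.radians(8.07),29))
o=[]
for n,b in [('top',(55,240,235,415)),('scene',(165,350,260,440))]:
    p=eyes.camera(n);np.savez(n+'1',**{k:p[k] for k in('pixels','intrinsics','pose')})
    a=p['pixels'][b[0]:b[1],b[2]:b[3],::-1];o.append(cv2.resize(a,(396,407),interpolation=cv2.INTER_CUBIC))
cv2.imwrite('pics/b3.png',np.hstack(o))
"
```

```text
[0.54666098 0.07392761 0.02162496] [-5.63335871 -4.03449768 -0.1077591 ] [ 0.58  0.24 -0.87  2.24  0.74  0.33 -2.31] [ 0.13 -1.33  0.08]
```

View pics/b3.png

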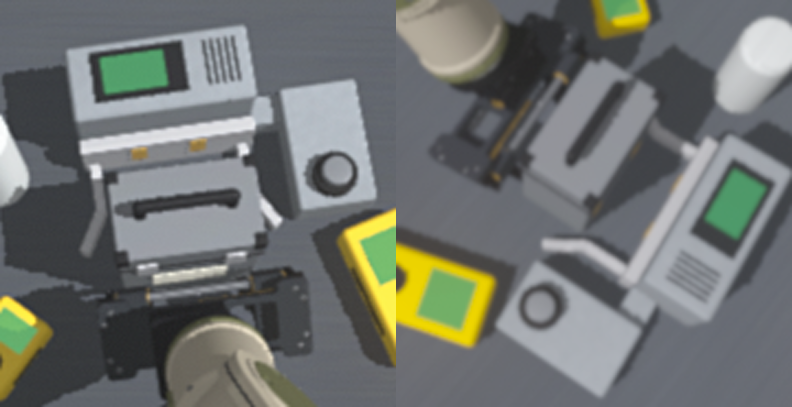

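```bash
cat > f2.py <<'E'
import fit;from fit import *
def rep(box):
    db=fit.fit(box);r=db[1];db=db[0];d=np.array([.6535,.0938,.1408]);c,s=np.cos(d[2]),np.sin(d[2]);e=db[:2]-d[:2]
    print(np.round(r,1).tolist());print('box in dock',c*e[0]+s*e[1],-s*e[0]+c*e[1],np.degrees(db[2]-d[2]))
E
python3 - <<'E'
from f2 import *
fit.P.update({n:dict(np.load(n+'1.npz')) for n in('top','scene')})
fit.px.update(top=lambda c:np.array([235+c[0]/2.2,55+c[1]/2.2]),scene=lambda c:np.array([260+c[0]/2.2,165+c[1]/2.2]))
o=[('top',(110,172),(a,b,h)),('top',(257,157),(a,-b,h)),('top',(267,251),(-a,-b,h)),('top',(122,268),(-a,b,h)),
('scene',(211,58),(-a,b,h)),('scene',(263,98),(a,b,h)),('scene',(194,192),(a,-b,h)),('scene',(132,155),(-a,-b,h))]
rep(o);rep(o[:4])
E
```

```text
Traceback (most recent call last):
AttributeError: 'function' object has no attribute 'P'
```

```bash
sed -i 's/^import fit;from fit import \*/from fit import */; s/fit\.fit(/fit(/' f2.py
python3 - <<'E'
from f2 import *
P.update({n:dict(np.load(n+'1.npz')) for n in('top','scene')})
px.update(top=lambda c:np.array([235+c[0]/2.2,55+c[1]/2.2]),scene=lambda c:np.array([260+c[0]/2.2,165+c[1]/2.2]))
o=[('top',(110,172),(a,b,h)),('top',(257,157),(a,-b,h)),('top',(267,251),(-a,-b,h)),('top',(122,268),(-a,b,h)),
('scene',(211,58),(-a,b,h)),('scene',(263,98),(a,b,h)),('scene',(194,192),(a,-b,h)),('scene',(132,155),(-a,-b,h))]
rep(o);rep(o[:4])
E
```

```text
[[-1.0, -0.0], [0.0, 0.3], [0.4, -1.7], [-2.5, -2.6], [-6.6, -3.3], [1.1, -0.8], [-2.4, 6.2], [-6.2, 0.5]]
box in dock -0.06361195526714415 -0.002519431739262598 -2.1553736978951674
[[-0.5, 1.4], [0.5, 0.9], [1.4, -1.1], [-1.4, -1.2]]
box in dock -0.06579715510276511 -0.0037077353553060938 -1.415554437070716
```

Emit:
arm_command:
  steps:
    - {"slide":[0.0055,0.0011,0],"rot":[0,0,0],"grip":1}
    - {"slide":[0.0055,0.0011,0],"rot":[0,0,0],"grip":1}
    - {"slide":[0.0055,0.0011,0],"rot":[0,0,0],"grip":1}
    - {"slide":[0.0055,0.001,0],"rot":[0,0,0],"grip":1}
    - {"slide":[0.0055,0.0009,0],"rot":[0,0,0],"grip":1}
    - {"slide":[0.0055,0.0008,0],"rot":[0,0,0],"grip":1}
    - {"slide":[0.0055,0.0008,0],"rot":[0,0,0],"grip":1}
    - {"slide":[0.0055,0.0008,0],"rot":[0,0,0],"grip":1}

```text
time: 9.1
ee_pos: [0.5899, 0.0821, 0.0213]
eef_rot: [0.969, 0.068, 0.238, -0.017]
ft_force: [-14.0, -1.5, 5.0]
width: 0.0872
grip_force: 6.9
```

```bash
cat > st.py <<'E'
from h import *
s=sensors.read_state();e=s['ee_pos'][:2]-np.array([.6535,.0938])
print(s['time'],s['ee_pos'],'dock',.990*e[0]+.1404*e[1],-.1404*e[0]+.99*e[1],s['ft_force'],np.round(s['joint_positions'],2),err(.1408,29))
E
python3 st.py
```

```text
9.1 [0.5898502  0.08208181 0.02134619] dock -0.06465853560855069 -0.002664576521688859 [-14.03101767  -1.45583251   4.95671809] [ 0.51  0.33 -0.81  2.14  0.81  0.38 -2.35] [ 0.13 -1.4  -0.  ]
```

Emit:
arm_command:
  steps:
    - {"slide":[0.002,0.0003,0],"rot":[0,0,0],"grip":1}
    - {"slide":[0.002,0.0003,0],"rot":[0,0,0],"grip":1}
    - {"slide":[0.002,0.0003,0],"rot":[0,0,0],"grip":1}
    - {"slide":[0.002,0.0003,0],"rot":[0,0,0],"grip":1}
    - {"slide":[0.002,0.0003,0],"rot":[0,0,0],"grip":1}
    - {"slide":[0.002,0.0003,0],"rot":[0,0,0],"grip":1}
    - {"slide":[0.0015,0.0002,0],"rot":[0,0,0],"grip":1}
    - {"slide":[0,0,0],"rot":[0,0,0],"grip":1}

```text
time: 10.1
ee_pos: [0.6034, 0.0842, 0.0215]
eef_rot: [0.969, 0.068, 0.238, -0.018]
ft_force: [-11.0, -0.9, 3.1]
width: 0.0869
grip_force: 5.7
```

```bash
python3 st.py
```

```text
10.1 [0.60339634 0.08423752 0.02146135] dock -0.050945197628514564 -0.002432296393263948 [-11.03566792  -0.9208091    3.14548503] [ 0.5   0.36 -0.8   2.11  0.83  0.39 -2.35] [ 0.11 -1.38 -0.02]
```

Emit:
arm_command:
  steps:
    - {"slide":[0.001,0.0001,0],"rot":[0,0,0],"grip":1}
    - {"slide":[0.001,0.0002,0],"rot":[0,0,0],"grip":1}
    - {"slide":[0.001,0.0001,0],"rot":[0,0,0],"grip":1}
    - {"slide":[0.001,0.0002,0],"rot":[0,0,0],"grip":1}
    - {"slide":[0,0,0],"rot":[0,0,0],"grip":1}
    - {"slide":[0,0,0],"rot":[0,0,0],"grip":1}
    - {"slide":[0,0,0],"rot":[0,0,0],"grip":1}
    - {"slide":[0,0,0],"rot":[0,0,0],"grip":1}

```text
time: 11.1
ee_pos: [0.6051, 0.0844, 0.0208]
eef_rot: [0.969, 0.069, 0.236, -0.016]
ft_force: [-40.7, -7.1, 31.1]
width: 0.0872
grip_force: 20.7
```

```bash
python3 st.py
```

```text
11.1 [0.60506497 0.08435787 0.02081619] dock -0.04927635332312794 -0.002547427413157724 [-40.72799063  -7.10856243  31.13503083] [ 0.49  0.37 -0.8   2.1   0.83  0.4  -2.35] [ 0.28 -1.56 -0.01]
```

Emit:
arm_command:
  steps:
    - {"slide":[-0.002,-0.0003,0],"rot":[0,0,0],"grip":1}
    - {"slide":[-0.003,-0.0004,0],"rot":[0,0,0],"grip":1}
    - {"slide":[-0.01,-0.0014,0],"rot":[0,0,0],"grip":1}
    - {"slide":[-0.02,-0.003,0],"rot":[0,0,0],"grip":1}
    - {"slide":[-0.02,-0.003,0],"rot":[0,0,0],"grip":1}
    - {"slide":[-0.02,-0.003,0],"rot":[0,0,0],"grip":1}
    - {"slide":[-0.02,-0.003,0.01],"rot":[0,0,0],"grip":1}
    - {"slide":[0,0,0],"rot":[0,0,0],"grip":1}

```text
time: 12.1
ee_pos: [0.5148, 0.0704, 0.0332]
eef_rot: [0.968, 0.068, 0.241, -0.017]
ft_force: [-0.3, -0.2, -0.2]
width: 0.0871
grip_force: 0.0
```

```bash
python3 st.py; python3 -c "
from h import *
o=[]
for n,b in [('top',(55,240,235,415)),('scene',(165,350,260,440))]:
    p=eyes.camera(n);np.savez(n+'2',**{k:p[k] for k in('pixels','intrinsics','pose')})
    a=p['pixels'][b[0]:b[1],b[2]:b[3],::-1];o.append(cv2.resize(a,(396,407),interpolation=cv2.INTER_CUBIC))
cv2.imwrite('pics/b4.png',np.hstack(o))
"
```

```text
12.1 [0.51484388 0.07036768 0.03317796] dock -0.1405594605993639 -0.0037306796598726467 [-0.29612018 -0.15962771 -0.17580071] [ 0.72  0.14 -0.99  2.31  0.57  0.31 -2.17] [ 0.14 -1.01  0.02]
```

View pics/b4.png

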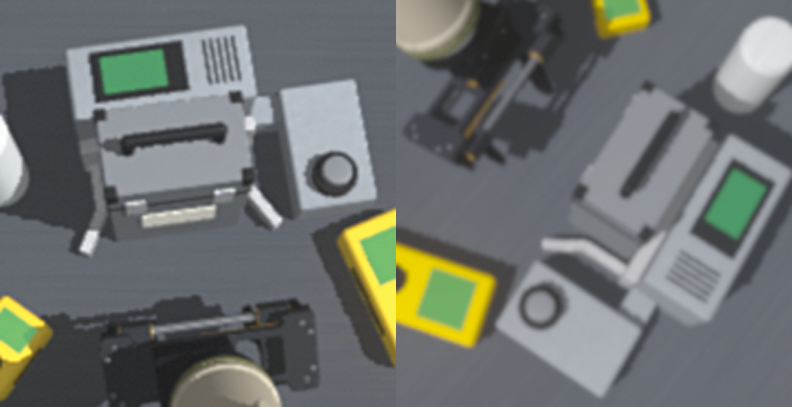

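Run:
```python
from f2 import *
P.update({n:dict(np.load(n+'2.npz')) for n in('top','scene')})
px.update(top=lambda c:np.array([235+c[0]/2.2,55+c[1]/2.2]),scene=lambda c:np.array([260+c[0]/2.2,165+c[1]/2.2]))
o=[('top',(94,106),(a,b,h)),('top',(244,91),(a,-b,h)),('top',(256,184),(-a,-b,h)),('top',(104,201),(-a,b,h)),
('scene',(249,81),(-a,b,h)),('scene',(323,132),(a,b,h)),('scene',(249,237),(a,-b,h)),('scene',(178,188),(-a,-b,h))]
rep(o);rep(o[:4]);rep(o[4:])
```

```text
[[0.4, 0.5], [-0.7, 0.5], [-1.0, -1.9], [0.0, -2.6], [0.7, -0.3], [-0.6, -2.5], [-0.7, 1.1], [-1.6, 0.5]]
box in dock -0.0033617128303279078 0.0006624071575612411 -1.6657884247804151
[[0.7, 1.4], [-0.4, 1.4], [-0.7, -1.0], [0.4, -1.6]]
box in dock -0.005297113921675155 0.000336357747349188 -1.6322383149051323
[[1.3, -0.3], [0.1, -2.5], [-0.1, 1.0], [-1.0, 0.4]]
box in dock -0.0023104051770268703 0.0013865992178871698 -1.7430603450730535
```

Run:
```python
from h import *
for n in('top0','top2'):
    p=dict(np.load(n+'.npz'));g=cv2.cvtColor(p['pixels'],cv2.COLOR_RGB2GRAY)
    L=cv2.createLineSegmentDetector(cv2.LSD_REFINE_ADV).detect(g)[0][:,0]
    for l in L:
        m=(l[:2]+l[2:])/2
        if 260<m[0]<420 and 55<m[1]<230 and np.hypot(*(l[2:]-l[:2]))>17:
            A=ray(p,l[0],l[1],.1);B=ray(p,l[2],l[3],.1);t=np.degrees(np.arctan2(*(B-A)[[1,0]]))
            t=(t+45)%90-45
            if 0<t<17:print(n,np.round(l,1),round(t,2))
```

```text
top0 [273.5 126.3 278.6 150.8] 12.25
top0 [341.8 119.2 345.9 144.1] 8.48
top0 [350.6 211.6 321.8 217.6] 12.03
top0 [349.8 138.1 347.9 116.9] 4.31
top0 [283.2 154.4 280.4 129.5] 7.0
top0 [320.4  95.4 277.9 101.6] 8.97
top0 [277.5 100.5 274.8  80.4] 8.13
top0 [316.9  72.1 320.5  94.6] 8.57
top0 [275.7  78.4 315.8  72.9] 8.61
top0 [350.6 106.9 272.9 118. ] 8.82
top0 [319.  221.6 350.5 214.9] 12.18
top0 [349.7 188.2 310.1 197. ] 12.86
top0 [299.  189.9 354.5 180.1] 10.3
top0 [264.4  77.9 269.7 116.8] 8.33
top0 [274.2 124.4 348.4 113.7] 8.8
top0 [351.4  98.  346.2  67. ] 8.42
top0 [405.7 143.3 395.9  91.8] 8.73
top0 [354.3 165.4 299.8 176.3] 11.68
top0 [295.3 182.9 301.5 211.7] 12.39
top0 [361.8  95.4 370.7 152.1] 7.64
top0 [394.5  90.5 363.2  94.9] 8.71
top0 [344.6  65.8 265.7  76.5] 8.61
top0 [310.7 216.1 364.3 205.3] 11.58
top0 [341.4  70.9 344.7  89.5] 8.95
top0 [283.   97.  309.4  93.2] 9.01
top0 [328.4  91.8 325.1  73. ] 9.07
top0 [306.9  77.2 281.9  80.8] 8.93
top0 [374.2 149.5 392.1 147.1] 7.96
top0 [271.7 109.5 349.4  98.3] 8.87
top0 [283.1 131.5 339.7 122.8] 9.28
top0 [368.8 197
[... 362 characters left out ...]
 268.3 108. ] 7.5
top2 [351.4  98.  346.2  67. ] 8.42
top2 [405.8 143.3 396.   92. ] 8.76
top2 [361.8  95.4 370.6 152.1] 7.56
top2 [304.1 207.7 350.8 200.8] 8.48
top2 [300.4 157.7 330.7 153.3] 8.65
top2 [394.5  90.5 363.2  95. ] 8.75
top2 [349.4 196.8 303.2 202.8] 7.54
top2 [350.5 134.5 348.2 115.3] 5.72
top2 [344.6  65.8 265.7  76.5] 8.62
top2 [341.4  70.9 344.7  89.5] 8.91
top2 [284.2  96.8 309.4  93.2] 8.79
top2 [306.9  77.2 281.9  80.8] 8.9
top2 [328.3  91.8 325.2  73. ] 8.82
top2 [388.1 149.4 405.4 146.6] 9.63
top2 [298.1 142.8 329.6 139.1] 7.27
top2 [304.5 191.5 323.4 188.7] 8.55
top2 [267.9 199.1 303.1 194.5] 7.73
top2 [284.3 104.  319.4  99.4] 8.03
top2 [377.3 196.7 379.9 228.2] 3.48
```

Emit:
arm_command:
  steps:
    - {"slide":[0.02,0.003,-0.01],"rot":[0,0,0.5],"grip":1}
    - {"slide":[0.02,0.003,0],"rot":[0,0,0.5],"grip":1}
    - {"slide":[0.02,0.003,0],"rot":[0,0,0],"grip":1}
    - {"slide":[0.02,0.003,0],"rot":[0,0,0],"grip":1}
    - {"slide":[0.005,0.0007,0],"rot":[0,0,0],"grip":1}
    - {"slide":[0.002,0.0003,0],"rot":[0,0,0],"grip":1}
    - {"slide":[0.001,0.0002,0],"rot":[0,0,0],"grip":1}
    - {"slide":[0,0,0],"rot":[0,0,0],"grip":1}

```text
time: 13.2
ee_pos: [0.6028, 0.0845, 0.0224]
eef_rot: [0.967, 0.077, 0.24, -0.02]
ft_force: [-1.7, -0.3, -1.2]
width: 0.0873
grip_force: 0.6
```

```bash
python3 st.py
```

```text
13.2 [0.60275029 0.08453664 0.02236201] dock -0.05154278339505234 -0.0020454632937485957 [-1.7090521  -0.2855587  -1.21091423] [ 0.52  0.36 -0.82  2.11  0.83  0.39 -2.33] [ 0.08 -1.1  -1.06]
```

Emit:
arm_command:
  steps:
    - {"slide":[0.001,0.0001,0],"rot":[0,0,0],"grip":1}
    - {"slide":[0.001,0.0002,0],"rot":[0,0,0],"grip":1}
    - {"slide":[0.001,0.0001,0],"rot":[0,0,0],"grip":1}
    - {"slide":[0.001,0.0002,0],"rot":[0,0,0],"grip":1}
    - {"slide":[0.0005,0,0],"rot":[0,0,0],"grip":1}
    - {"slide":[0,0,0],"rot":[0,0,0],"grip":1}
    - {"slide":[0,0,0],"rot":[0,0,0],"grip":1}
    - {"slide":[0,0,0],"rot":[0,0,0],"grip":1}

```text
time: 14.2
ee_pos: [0.6053, 0.0845, 0.0215]
eef_rot: [0.968, 0.077, 0.239, -0.019]
ft_force: [-23.7, -3.7, 18.3]
width: 0.0868
grip_force: 12.4
```

```bash
python3 st.py
```

```text
14.2 [0.60534118 0.08447938 0.02147355] dock -0.04898584491548785 -0.002465914645961292 [-23.69712542  -3.72753724  18.33376904] [ 0.52  0.37 -0.82  2.1   0.83  0.39 -2.33] [ 0.22 -1.29 -1.02]
```

Emit:
arm_command:
  steps:
    - {"slide":[0.001,0.0001,0],"rot":[0,0,0],"grip":1}
    - {"slide":[0.0005,0.0001,0],"rot":[0,0,0],"grip":1}
    - {"slide":[0,0,0],"rot":[0,0,0],"grip":1}
    - {"slide":[-0.003,-0.0005,0],"rot":[0,0,0],"grip":1}
    - {"slide":[-0.005,-0.0007,0],"rot":[0,0,0],"grip":1}
    - {"slide":[-0.02,-0.003,0],"rot":[0,0,0],"grip":1}
    - {"slide":[-0.03,-0.0045,0],"rot":[0,0,0],"grip":1}
    - {"slide":[-0.03,-0.0045,0.01],"rot":[0,0,0],"grip":1}

```text
time: 15.2
ee_pos: [0.5207, 0.0723, 0.0326]
eef_rot: [0.967, 0.077, 0.241, -0.02]
ft_force: [-0.2, 1.5, 1.5]
width: 0.0866
grip_force: 0.0
```

```bash
python3 st.py
python3 - <<'E'
from h import *
p=eyes.camera('top');np.savez('top3',**{k:p[k] for k in('pixels','intrinsics','pose')})
g=cv2.cvtColor(p['pixels'],cv2.COLOR_RGB2GRAY)
for l in cv2.createLineSegmentDetector(cv2.LSD_REFINE_ADV).detect(g)[0][:,0]:
        m=(l[:2]+l[2:])/2
        if 260<m[0]<355 and 103<m[1]<180 and np.hypot(*(l[2:]-l[:2]))>17:
            A=ray(p,l[0],l[1],.1);B=ray(p,l[2],l[3],.1);t=np.degrees(np.arctan2(*(B-A)[[1,0]]))
            t=(t+45)%90-45
            if 0<t<17:print(np.round(l,1),round(t,2))
E
```

```text
15.2 [0.52068947 0.07229313 0.03259576] dock -0.13450199047275965 -0.0026452011019541394 [-0.21225134  1.52785782  1.45509054] [ 0.74  0.17 -1.01  2.3   0.59  0.31 -2.16] [ 0.06 -1.05 -1.1 ]
[331.8 146.5 300.5 151.3] 9.17
[325.9 117.4 296.9 121.9] 9.35
[290.5 115.8 334.6 109.4] 8.99
[300.3 157.5 331.7 152.9] 8.89
[283.1 151.9 279.4 131.9] 10.83
[298.1 142.7 330.7 138.4] 8.02
```

Emit:
arm_command:
  steps:
    - {"slide":[-0.005,0,0.03],"rot":[0,0,0],"grip":0}
    - {"slide":[0,0,0.03],"rot":[-0.8,5,0],"grip":0}
    - {"slide":[0,-0.01,0.03],"rot":[-0.8,5,0],"grip":0}
    - {"slide":[0,-0.015,0.03],"rot":[-0.8,5,0],"grip":0}
    - {"slide":[0,-0.02,0.03],"rot":[-0.8,5,0],"grip":0}
    - {"slide":[0,-0.02,0.03],"rot":[-0.8,5,0],"grip":0}
    - {"slide":[0,-0.02,0.03],"rot":[-0.5,3,0],"grip":0}
    - {"slide":[0,-0.02,0.02],"rot":[0,0,0],"grip":0}

```text
time: 16.25
ee_pos: [0.5182, -0.0336, 0.2621]
eef_rot: [0.997, 0.079, -0.003, -0.001]
ft_force: [0.9, -0.3, -0.3]
width: 0.0147
grip_force: 0.0
```

```bash
python3 st.py
python3 - <<'E'
from h import *
p=eyes.camera('top');q=eyes.camera('scene')
for z in(.055,.06,.065,.07):print(z,ray(p,388.4,131.6,z)[:2].round(4),ray(q,225+322/3.2,165+447/3.2,z)[:2].round(4))
for p in(p,q):print([(np.round(d['bbox'],1),round(d['conf'],2)) for d in eyes.look_for('start_button_top',p)][:2])
g=np.hstack([cv2.resize(eyes.camera(n)['pixels'][b:b+50,a:a+50,::-1],(350,350),interpolation=cv2.INTER_CUBIC) for n,a,b in(('top',363,108),('scene',300,278))])
cv2.imwrite('pics/btn.png',g)
E
```

```text
16.25 [ 0.51815078 -0.03361916  0.26207476] dock -0.15188537535607124 -0.10714193357903083 [ 0.86339922 -0.30434418 -0.2522642 ] [ 1.01  0.25 -1.18  1.63  0.23  1.43 -1.61] [  4.27 -29.    -1.  ]
0.055 [ 0.6643 -0.07  ] [ 0.6629 -0.0667]
0.06 [ 0.6627 -0.0691] [ 0.6631 -0.0669]
0.065 [ 0.6611 -0.0681] [ 0.6633 -0.0672]
0.07 [ 0.6596 -0.0671] [ 0.6634 -0.0675]
[(array([262.5,  64.1, 400.2, 171.7]), 0.43)]
[(array([317.1, 298.5, 335.7, 309.7]), 0.47)]
```

View pics/btn.png

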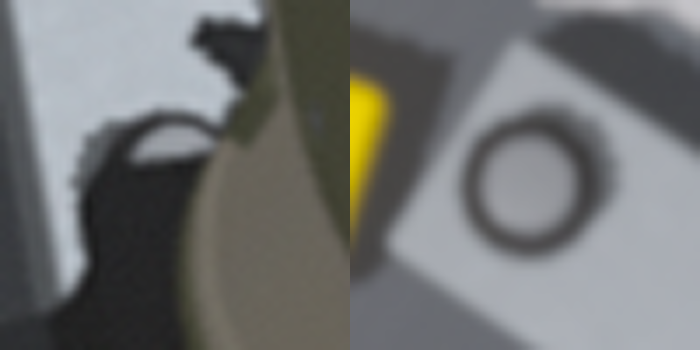

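Emit:
arm_command:
  steps:
    - {"slide":[0.018,-0.0043,0],"rot":[0,0,10],"grip":0}
    - {"slide":[0.018,-0.0043,0],"rot":[0,0,10],"grip":0}
    - {"slide":[0.018,-0.0043,0],"rot":[0,0,10],"grip":0}
    - {"slide":[0.018,-0.0043,0],"rot":[0,0,10],"grip":0}
    - {"slide":[0.018,-0.0043,0],"rot":[0,0,10],"grip":0}
    - {"slide":[0.018,-0.0043,0],"rot":[0,0,10],"grip":0}
    - {"slide":[0.018,-0.0043,0],"rot":[0,0,10],"grip":0}
    - {"slide":[0.018,-0.0043,0],"rot":[0,0,10],"grip":0}

```text
time: 17.55
ee_pos: [0.6614, -0.0667, 0.2599]
eef_rot: [0.711, 0.704, -0.003, 0.002]
ft_force: [-0.7, 0.3, -0.5]
width: 0.0004
grip_force: 0.0
```

```bash
python3 st.py
```

```text
17.55 [ 0.66141423 -0.06665074  0.25994294] dock -0.014692199581924309 -0.15995738510662613 [-0.73207829  0.27169336 -0.49193864] [ 0.76  0.71 -1.26  1.24  0.68  1.63 -0.37] [ 23.96 -21.13 -79.48]
```

Emit:
arm_command:
  steps:
    - {"slide":[0,0,-0.025],"rot":[0,0,0],"grip":0}
    - {"slide":[0,0,-0.03],"rot":[0,0,0],"grip":0}
    - {"slide":[0,0,-0.03],"rot":[0,0,0],"grip":0}
    - {"slide":[0,0,-0.03],"rot":[0,0,0],"grip":0}
    - {"slide":[0,0,-0.03],"rot":[0,0,0],"grip":0}
    - {"slide":[0,0,-0.02],"rot":[0,0,0],"grip":0}
    - {"slide":[0,0,-0.01],"rot":[0,0,0],"grip":0}
    - {"slide":[0,0,0],"rot":[0,0,0],"grip":0}

```text
time: 18.55
ee_pos: [0.661, -0.0673, 0.0855]
eef_rot: [0.713, 0.701, -0.003, 0.002]
ft_force: [-0.4, 0.1, 0.7]
width: 0.0004
grip_force: 0.0
```

```bash
python3 st.py
```

```text
18.55 [ 0.6609902  -0.06734849  0.08554297] dock -0.015209946790838499 -0.16058862891824957 [-0.35986836  0.07931561  0.66554562] [ 0.78  0.84 -1.17  1.46  0.78  1.36 -0.45] [ 23.87 -21.18 -79.1 ]
```

Emit:
arm_command:
  steps:
    - {"slide":[0,0,-0.004],"rot":[0,0,0],"grip":0}
    - {"slide":[0,0,-0.004],"rot":[0,0,0],"grip":0}
    - {"slide":[0,0,-0.004],"rot":[0,0,0],"grip":0}
    - {"slide":[0,0,-0.003],"rot":[0,0,0],"grip":0}
    - {"slide":[0,0,-0.003],"rot":[0,0,0],"grip":0}
    - {"slide":[0,0,-0.002],"rot":[0,0,0],"grip":0}
    - {"slide":[0,0,-0.002],"rot":[0,0,0],"grip":0}
    - {"slide":[0,0,0],"rot":[0,0,0],"grip":0}

```text
time: 19.55
ee_pos: [0.6611, -0.0676, 0.0638]
eef_rot: [0.713, 0.701, -0.003, 0.002]
ft_force: [-0.7, -0.6, 3.8]
width: 0.0006
grip_force: 1.8
```

Emit:
arm_command:
  steps:
    - {"slide":[0,0,-0.001],"rot":[0,0,0],"grip":0}
    - {"slide":[0,0,-0.001],"rot":[0,0,0],"grip":0}
    - {"slide":[0,0,-0.001],"rot":[0,0,0],"grip":0}
    - {"slide":[0,0,-0.001],"rot":[0,0,0],"grip":0}
    - {"slide":[0,0,0],"rot":[0,0,0],"grip":0}
    - {"slide":[0,0,0],"rot":[0,0,0],"grip":0}
    - {"slide":[0,0,0],"rot":[0,0,0],"grip":0}
    - {"slide":[0,0,0],"rot":[0,0,0],"grip":0}

```text
time: 20.55
ee_pos: [0.6612, -0.0675, 0.0614]
eef_rot: [0.713, 0.701, -0.003, 0.002]
ft_force: [-7.2, -0.4, 17.5]
width: 0.0005
grip_force: 8.6
```

Emit:
arm_command:
  steps:
    - {"slide":[0,0,-0.001],"rot":[0,0,0],"grip":0}
    - {"slide":[0,0,0],"rot":[0,0,0],"grip":0}
    - {"slide":[0,0,0],"rot":[0,0,0],"grip":0}
    - {"slide":[0,0,0.005],"rot":[0,0,0],"grip":0}
    - {"slide":[0,0,0.01],"rot":[0,0,0],"grip":0}
    - {"slide":[0,0,0.02],"rot":[0,0,0],"grip":0}
    - {"slide":[0,0,0.03],"rot":[0,0,0],"grip":0}
    - {"slide":[0,0,0.03],"rot":[0,0,0],"grip":0}

```text
time: 21.55
ee_pos: [0.6611, -0.0674, 0.1555]
eef_rot: [0.713, 0.701, -0.002, 0.002]
ft_force: [-0.6, -0.1, 0.4]
width: 0.0006
grip_force: 0.0
```

Emit:
arm_command:
  steps:
    - {"slide":[0,0,0.03],"rot":[0,0,0],"grip":0}
    - {"slide":[0,0,0.03],"rot":[0,0,0],"grip":0}
    - {"slide":[0,0,0.03],"rot":[0,0,0],"grip":0}
    - {"slide":[-0.02,-0.03,0],"rot":[0,0,0],"grip":0}
    - {"slide":[-0.02,-0.03,0],"rot":[0,0,0],"grip":0}
    - {"slide":[-0.02,-0.03,0],"rot":[0,0,0],"grip":0}
    - {"slide":[-0.02,-0.03,0],"rot":[0,0,0],"grip":0}
    - {"slide":[0,0,0],"rot":[0,0,0],"grip":0}

```text
time: 22.55
ee_pos: [0.58, -0.1909, 0.2443]
eef_rot: [0.715, 0.699, -0.003, 0.002]
ft_force: [0.3, 0.6, 0.4]
width: 0.0005
grip_force: 0.0
```

```bash
python3 st.py; python3 -c "
from h import *
o=[]
for n,b in [('top',(55,240,205,415)),('scene',(165,350,230,440))]:
    p=eyes.camera(n);a=p['pixels'][b[0]:b[1],b[2]:b[3],::-1];o.append(cv2.resize(a,(396,350),interpolation=cv2.INTER_CUBIC))
cv2.imwrite('pics/end.png',np.hstack(o))
"
```

```text
22.55 [ 0.57999205 -0.19088584  0.24433493] dock -0.11274275932196635 -0.27151846286857073 [0.28005037 0.63971581 0.44266892] [ 1.13  0.64 -1.34  1.42  0.62  1.55 -0.19] [ 23.87 -21.27 -78.8 ]
```

View pics/end.png

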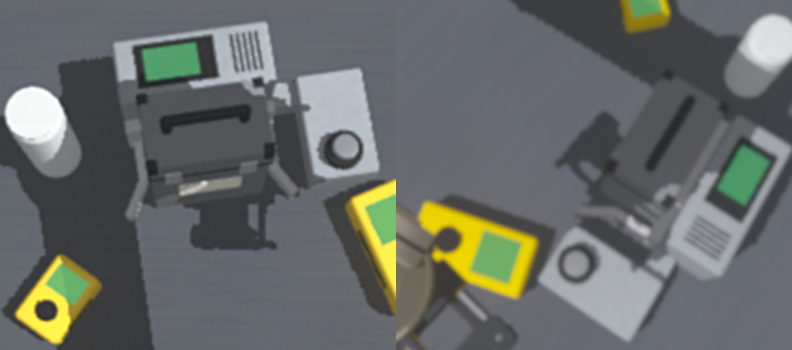

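The final pictures show the box between the rails at the back stop, the button up again, the meters and can where they were, and the gripper clear.

```bash
python3 -c "
from bench import order
print(order.close_job())"
```

```text
the job is handed in; nothing more can be done
None
```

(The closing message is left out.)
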